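Lock the test fixture with the pins from the drawer

ROBOT

A 7-joint arm with a two-finger parallel gripper is mounted at the origin on the work surface. World frame = base frame: x ahead of the robot, y to its left, z up, the work surface at z = 0. Lengths are in m, angles in rad, forces in N, time in s.
With the tool pointing down it reaches from about 0.35 to 0.9 m from the base axis. Payload 19.9 kg.
Tool frame: the origin (TCP) lies between the finger pads; the fingertips stand 19 mm ahead of it and the grasp point (between the pads) is the TCP; z points along the fingers, y is the line along which they close (so a half turn about z gives the same grasp; the last joint's range is limited). The gripper opens to 94 mm and grips with 3 to 60 N. Pads are 16 mm wide; open, the fingers measure 119 mm over their backs; the gripper's body (75 mm by 177 mm) begins 78 mm behind the grasp point.
Start: joints at [1.145, 0.417, -0.01, 1.614, 0.005, 1.111, -0.053], TCP at [0.234, -0.58, 0.189] pointing down, gripper open.
Joint ranges: [-2.81, 2.81], [-0.39, 2.02], [-1.27, 1.25], [0.06, 2.57], [-1.19, 4.33], [0.19, 2], [-2.82, 2.82]. Speed limits (rad/s): [1.89, 1.89, 2.39, 2.39, 3.01, 3.01, 3.01].

INTERFACE

Orientations are given as a 3x3 rotation matrix whose columns are the frame's x, y, z axes.
In Python, from rig import robot gives the robot as it stands. Calls block until the motion is done:
- robot.move_ptp(position, orientation): joint-space move of the TCP to a pose.
- robot.move_linear(position, velocity=0.15, frame=None, threshold=None): straight line of the TCP; frame=None keeps the orientation; velocity is the mean speed in m/s. With threshold (N) it stops when the force on the tool has changed by that much, and returns True; else False.
- robot.goto_joints(angles): joint-space move.
- robot.gripper_to(opening): finger opening in m; the grip force is fixed at half the most; returns when the fingers have stopped.
- robot.pause(seconds).
- robot.ik(position, orientation): joint angles nearest the present ones, or None.
- robot.get_state(): the state.
- robot.grab_frame(name): name is "scene" or "top" or "wrist"; returns the picture (420x560x3 uint8, red, green, blue); there is no depth.
- robot.camera_info(name): a dict with "fx", "fy", "cx", "cy" (pixels), "dist" ([k1, k2, p1, p2, k3] as OpenCV has them; the pictures are not rectified), "rvec" (rotation vector, rad) and "tvec" (3), from world to camera coordinates, as OpenCV has them. Camera axes: x right, y down, z forward; pixel columns grow to the right and rows downward; lengths in m; the calibration is good to about 2 mm. A picture is of the moment at which its call begins: read the wrist's pose just before it. camera_info takes no time and is no camera call; for the wrist camera it gives the pose at the moment of the call.
A pose or a line that the arm cannot do raises robot.PlanningError and nothing moves.
- robot.sign_off(): hands the job in; it is judged then, once.
The state is a dict: "time": time; "qpos": joint angles; "joint_vel": joint speeds; "effort": joint torques, N m; "ee_pos": TCP position; "tool_rot": TCP orientation; "force": force on the tool from outside, world axes, zero at the start; "moment": the same for the moment, N m; "opening": finger opening in m; "grasp_force": force on a finger pad.
Only numpy, scipy, OpenCV 4.12 (cv2) and the standard library are available. Lean on these libraries where they do the work, as an engineer would, in place of code of your own. Each camera call takes 0.05 s, during which the arm holds its last target. There are 200 camera calls.

TASK

Set up the test fixture: pull the tooling drawer fully open, take out every locking pin lying in it and slide each one, tip first, from the robot's side through a front eye of the fixture and on through the rear eye behind it, fully home with its square grip against the front plate, one pin to an eye (any order, any eyes). Only when every pin is home, throw the clamp lever right over away from the robot; at the end the drawer must be fully shut again, the lever over and all pins still home. Do not disturb the other things on the bench.

Things in the scene. Friction and masses are not known exactly. Their poses are not given: they have to be found in the camera images.
- cabinet: Low white drawer unit, 200 deep (x), 400 wide (y), 100 high, fixed. It may stand left or right of the fixture. Origin: foot of its front face at mid width, on the bench; x points from the front into the unit, y left, z up. When the drawer is shut the inner face of its front panel (16 thick, 390 wide, top 88 above the bench) lies in the plane x = 0. Tape lies on its top.
- drawer (a joint): How far the drawer is out, m: 0 shut, 0.18 fully open; slides along the unit's -x, to the robot, and stays where left. Inside: 158 long from the panel's inner face, 360 wide, floor 26 above the bench, side and rear walls only 14 above that floor. Pins in it are clear of the unit's top when it is open by over 0.165.
- drawer_handle (a point): Centre of the drawer's bar handle: a round steel bar 12 thick, 110 long along the unit's y, 40 in front of the panel's face and 68 above the bench (gap between bar and panel 34); can be pinched from above.
- fixture: Aluminium test fixture, fixed. Origin on the bench; x away from the robot, y left, z up. Base plate x -130 to 70, y -170 to 170, top 32 above the bench. Two upright plates along y, 10 thick, tops 102 high, front faces at x -60 and -5. Each has 4 round eyes 18 in diameter, 72 high, at y -128, -64, 0, 64; a pin slides along +x through a front eye, then the rear eye behind it.
- clamp (a joint): Clamp lever at the left end of the fixture, rad: 0 leaning towards the robot (open), 1.0 right over, leaning away from it (locked); stays where it is left. It turns about a level axis along the fixture's y, 54 above the bench and 60 in front of and 132 to the left of the fixture's origin.
- clamp_tip (a point): Centre of the black ball (26 across) at the end of the clamp lever, 90 from the lever's axis; the lever is a 10 thick steel rod.
- eye0 (a point): Centre of the rightmost front eye, on the front face of the front plate; axes as the fixture's: x runs through the eye, away from the robot. All eyes are empty at the start.
- eye1 (a point): Centre of the second from the right front eye, on the front face of the front plate; axes as the fixture's: x runs through the eye, away from the robot. All eyes are empty at the start.
- eye2 (a point): Centre of the third from the right front eye, on the front face of the front plate; axes as the fixture's: x runs through the eye, away from the robot. All eyes are empty at the start.
- eye3 (a point): Centre of the leftmost front eye, on the front face of the front plate; axes as the fixture's: x runs through the eye, away from the robot. All eyes are empty at the start.
- pin0: Locking pin, 129 long, about 0.22 kg: square aluminium grip 44 x 30 x 30, and from one end a round steel shank 12 thick, 85 long, its last 8 tapered to 6. Origin: centre of the grip; x along the shank (shoulder at 22, tip at 107). Starts lying in the shut drawer, grip towards the robot; three or four pins are present.
- pin1: Locking pin, 129 long, about 0.22 kg: square aluminium grip 44 x 30 x 30, and from one end a round steel shank 12 thick, 85 long, its last 8 tapered to 6. Origin: centre of the grip; x along the shank (shoulder at 22, tip at 107). Starts lying in the shut drawer, grip towards the robot; three or four pins are present.
- pin2: Locking pin, 129 long, about 0.22 kg: square aluminium grip 44 x 30 x 30, and from one end a round steel shank 12 thick, 85 long, its last 8 tapered to 6. Origin: centre of the grip; x along the shank (shoulder at 22, tip at 107). Starts lying in the shut drawer, grip towards the robot; three or four pins are present.
- pin3: Locking pin, 129 long, about 0.22 kg: square aluminium grip 44 x 30 x 30, and from one end a round steel shank 12 thick, 85 long, its last 8 tapered to 6. Origin: centre of the grip; x along the shank (shoulder at 22, tip at 107). Starts lying in the shut drawer, grip towards the robot; three or four pins are present.
- screwdriver: Bystander, not to be moved: screwdriver, black handle, about 200 long, lying in front of the robot.
- tape: Bystander, not to be moved: roll of tape, 90 across, 22 high, lying on the top of the drawer unit.
- cleaner: Bystander, not to be moved: spray can 54 across, 140 high, at the left.
- spares_box: Bystander, not to be moved: open grey box 140 x 100 x 50 at the right.
- multimeter: Bystander, not to be moved: black hand multimeter 150 x 80 x 35 lying at the left.

How it is judged:
On the way, in this order (a step that is already met when the one before it is completed fails the run):
1. The drawer is pulled open, by more than 150 mm (value of joint drawer above 0.15 m), for 0.2 s.
2. Every pin is home through a front eye and the rear eye behind it (((x of pin0 in the frame of eye0 between -0.032 and -0.012 m and angle between the x axis of pin0 and the x axis of fixture, either way round below 0.17 rad and y of pin0 in the frame of eye0 between -0.012 and 0.012 m and z of pin0 in the frame of eye0 between -0.012 and 0.012 m) or (x of pin0 in the frame of eye1 between -0.032 and -0.012 m and angle between the x axis of pin0 and the x axis of fixture, either way round below 0.17 rad and y of pin0 in the frame of eye1 between -0.012 and 0.012 m and z of pin0 in the frame of eye1 between -0.012 and 0.012 m) or (x of pin0 in the frame of eye2 between -0.032 and -0.012 m and angle between the x axis of pin0 and the x axis of fixture, either way round below 0.17 rad and y of pin0 in the frame of eye2 between -0.012 and 0.012 m and z of pin0 in the frame of eye2 between -0.012 and 0.012 m) or (x of pin0 in the frame of eye3 between -0.032 and -0.012 m and angle between the x axis of pin0 and the x axis of fixture, either way round below 0.17 rad and y of pin0 in the frame of eye3 between -0.012 and 0.012 m and z of pin0 in the frame of eye3 between -0.012 and 0.012 m)) and ((x of pin1 in the frame of eye0 between -0.032 and -0.012 m and angle between the x axis of pin1 and the x axis of fixture, either way round below 0.17 rad and y of pin1 in the frame of eye0 between -0.012 and 0.012 m and z of pin1 in the frame of eye0 between -0.012 and 0.012 m) or (x of pin1 in the frame of eye1 between -0.032 and -0.012 m and angle between the x axis of pin1 and the x axis of fixture, either way round below 0.17 rad and y of pin1 in the frame of eye1 between -0.012 and 0.012 m and z of pin1 in the frame of eye1 between -0.012 and 0.012 m) or (x of pin1 in the frame of eye2 between -0.032 and -0.012 m and angle between the x axis of pin1 and the x axis of fixture, either way round below 0.17 rad and y of pin1 in the frame of eye2 between -0.012 and 0.012 m and z of pin1 in the frame of eye2 between -0.012 and 0.012 m) or (x of pin1 in the frame of eye3 between -0.032 and -0.012 m and angle between the x axis of pin1 and the x axis of fixture, either way round below 0.17 rad and y of pin1 in the frame of eye3 between -0.012 and 0.012 m and z of pin1 in the frame of eye3 between -0.012 and 0.012 m)) and ((x of pin2 in the frame of eye0 between -0.032 and -0.012 m and angle between the x axis of pin2 and the x axis of fixture, either way round below 0.17 rad and y of pin2 in the frame of eye0 between -0.012 and 0.012 m and z of pin2 in the frame of eye0 between -0.012 and 0.012 m) or (x of pin2 in the frame of eye1 between -0.032 and -0.012 m and angle between the x axis of pin2 and the x axis of fixture, either way round below 0.17 rad and y of pin2 in the frame of eye1 between -0.012 and 0.012 m and z of pin2 in the frame of eye1 between -0.012 and 0.012 m) or (x of pin2 in the frame of eye2 between -0.032 and -0.012 m and angle between the x axis of pin2 and the x axis of fixture, either way round below 0.17 rad and y of pin2 in the frame of eye2 between -0.012 and 0.012 m and z of pin2 in the frame of eye2 between -0.012 and 0.012 m) or (x of pin2 in the frame of eye3 between -0.032 and -0.012 m and angle between the x axis of pin2 and the x axis of fixture, either way round below 0.17 rad and y of pin2 in the frame of eye3 between -0.012 and 0.012 m and z of pin2 in the frame of eye3 between -0.012 and 0.012 m)) and ((x of pin3 in the frame of eye0 between -0.032 and -0.012 m and angle between the x axis of pin3 and the x axis of fixture, either way round below 0.17 rad and y of pin3 in the frame of eye0 between -0.012 and 0.012 m and z of pin3 in the frame of eye0 between -0.012 and 0.012 m) or (x of pin3 in the frame of eye1 between -0.032 and -0.012 m and angle between the x axis of pin3 and the x axis of fixture, either way round below 0.17 rad and y of pin3 in the frame of eye1 between -0.012 and 0.012 m and z of pin3 in the frame of eye1 between -0.012 and 0.012 m) or (x of pin3 in the frame of eye2 between -0.032 and -0.012 m and angle between the x axis of pin3 and the x axis of fixture, either way round below 0.17 rad and y of pin3 in the frame of eye2 between -0.012 and 0.012 m and z of pin3 in the frame of eye2 between -0.012 and 0.012 m) or (x of pin3 in the frame of eye3 between -0.032 and -0.012 m and angle between the x axis of pin3 and the x axis of fixture, either way round below 0.17 rad and y of pin3 in the frame of eye3 between -0.012 and 0.012 m and z of pin3 in the frame of eye3 between -0.012 and 0.012 m))), for 0.2 s.
3. After that the clamp lever is thrown right over (value of joint clamp above 0.88 rad), for 0.2 s.
At the end, for the whole second after the job is handed in: Every pin present is at rest through a front eye and its rear eye, in line with them within 0.17 rad, the front end of its grip within 10 mm of the front plate and the grip's centre within 12 mm of the eye's axis; the clamp lever is beyond 0.88 rad; the drawer is open by less than 8 mm (all of step 2 and value of joint clamp above 0.88 rad and value of joint drawer below 0.008 m and linear speed of each of pin0, pin1, pin2, pin3 below 0.02 m/s); the robot touches nothing.
It fails at once if A bystander is pushed more than 40 mm from its place (distance of any of screwdriver, tape, cleaner, spares_box, multimeter from where it was at the start of the episode above 0.04 m).
Of pin0, pin1, pin2, pin3 only 3 to 4 are there at a start; the rules pass over those that are not, and their reading is None.
At some moment in a run one of pin0, pin1, pin2, pin3 may be knocked a few centimetres aside while the robot is not near it.
Once in a run the grip may slacken for a moment while it holds something.
It also fails if it takes over 210 s, if anything falls off the work surface, if the arm or the gripper's body presses on something with over 40 N, if the wrist force passes 120 N, or if a joint passes its speed limit or range.

## Working session

There is one attempt and no reset: what is moved stays moved. The work goes in short steps, each a Python script; the robot and the scene stay as the last script left them, time stands still between calls to the robot, and variables do not carry over. Pictures are saved under pics/ and viewed, at most 14 in all, crops included, and the job is handed in when it is done.

```bash
mkdir -p pics; ls
python3 - <<'E'
from rig import robot
import cv2
for n in("scene","top","wrist"):
    im=robot.grab_frame(n); cv2.imwrite(f"pics/{n}0.png",im[...,::-1])
    c=robot.camera_info(n); print(n,{k:(v if isinstance(v,(int,float)) else [round(float(x),4) for x in v]) for k,v in c.items() if k in("fx","fy","cx","cy","dist","rvec","tvec")})
s=robot.get_state();print(s["time"],s["tool_rot"],s["opening"])
E
```

```text
pics
scene {'fx': 511.2756342941899, 'fy': 511.2756342941899, 'cx': 277.8986259631352, 'cy': 209.46210969920787, 'dist': [-0.0388, 0.0, 0.0, 0.0, 0.0], 'rvec': [0.7847, 2.677, -0.9615], 'tvec': [0.4373, -0.1762, 1.8917]}
top {'fx': 463.14963183485963, 'fy': 463.14963183485963, 'cx': 277.54322676528716, 'cy': 207.44753205653925, 'dist': [0.0412, 0.0, 0.0, 0.0, 0.0], 'rvec': [2.163, -2.2118, 0.0827], 'tvec': [0.0363, 0.5558, 1.4532]}
wrist {'fx': 306.7402181499386, 'fy': 306.7402181499386, 'cx': 273.74493795164085, 'cy': 212.25357589503784, 'dist': [-0.0316, 0.0, 0.0, 0.0, 0.0], 'rvec': [-2.4296, 1.6373, 0.2042], 'tvec': [-0.6249, -0.026, 0.3897]}
0.15 [[ 9.27234668e-01  3.74480593e-01 -3.96003122e-04]
 [ 3.74480798e-01 -9.27234302e-01  8.25036060e-04]
 [-5.82276851e-05 -9.13297602e-04 -9.99999581e-01]] 0.09398828057089376
```

View pics/scene0.png

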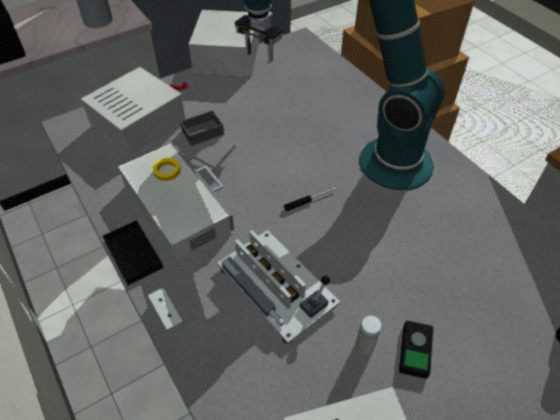

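View pics/top0.png

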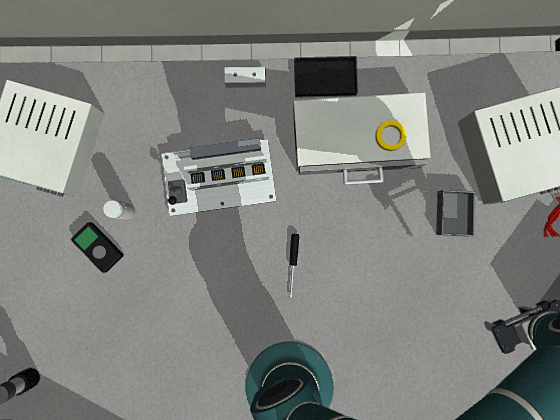

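The top view shows the fixture around (220,178), the cabinet around (362,132) with its handle near (363,176), and the lever ball near (172,200). I'll enlarge that part.

Run:
```python
import cv2
im=cv2.imread("pics/top0.png")
a=cv2.resize(im[130:225,155:285],None,fx=6,fy=6,interpolation=cv2.INTER_CUBIC);cv2.imwrite("pics/fx.png",a)
a=cv2.resize(im[85:195,285:440],None,fx=5,fy=5,interpolation=cv2.INTER_CUBIC);cv2.imwrite("pics/cab.png",a)
```

```text
(no output)
```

View pics/fx.png

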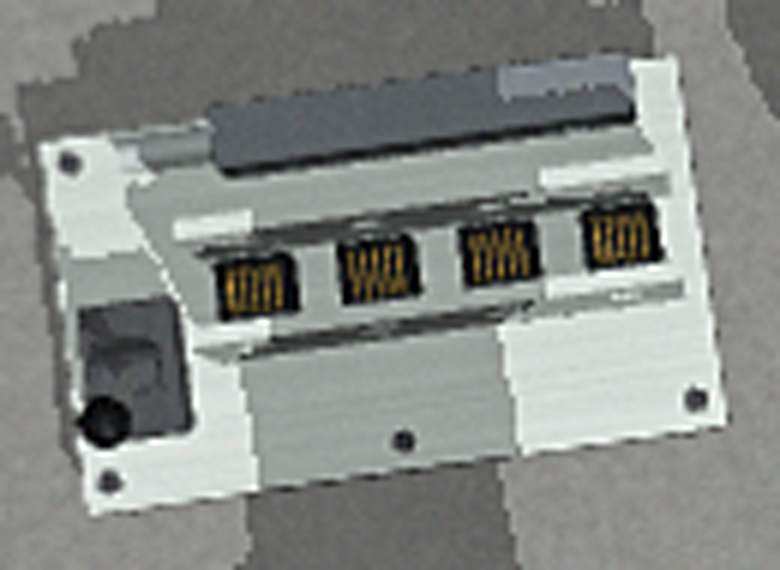

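View pics/cab.png

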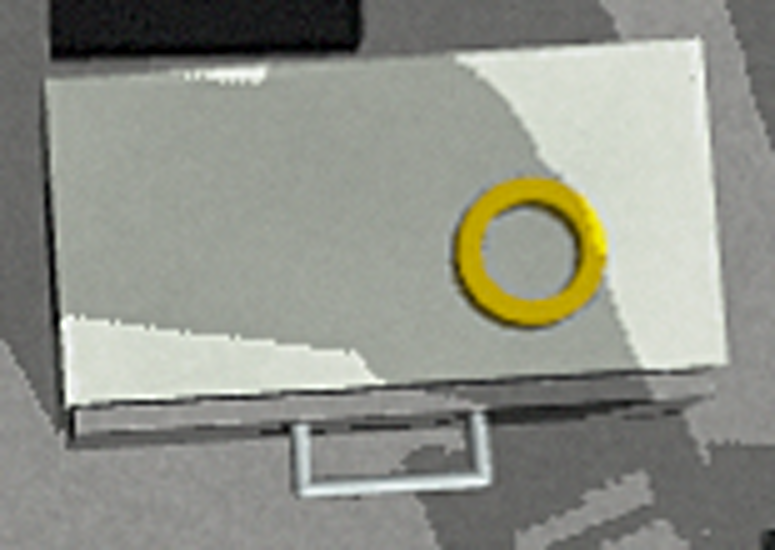

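```bash
cat > h.py <<'E'
from rig import robot
import numpy as np, cv2
from scipy.optimize import least_squares
def proj(ci,P):
    P=np.atleast_2d(np.array(P,float))
    K=np.array([[ci["fx"],0,ci["cx"]],[0,ci["fy"],ci["cy"]],[0,0,1]])
    return cv2.projectPoints(P,np.array(ci["rvec"],float),np.array(ci["tvec"],float),K,np.array(ci["dist"],float))[0][:,0]
def ray(ci,uv,z):
    "world points at height z seen at pixels uv"
    K=np.array([[ci["fx"],0,ci["cx"]],[0,ci["fy"],ci["cy"]],[0,0,1]])
    n=cv2.undistortPoints(np.array(uv,float).reshape(-1,1,2),K,np.array(ci["dist"],float))[:,0]
    R=cv2.Rodrigues(np.array(ci["rvec"],float))[0]; C=-R.T@np.array(ci["tvec"],float)
    d=np.c_[n,np.ones(len(n))]@R
    return C+d*((np.atleast_1d(z)-C[2])/d[:,2])[:,None]
def W(pose,p):
    p=np.atleast_2d(np.array(p,float)); c,s=np.cos(pose[2]),np.sin(pose[2])
    return np.c_[pose[0]+c*p[:,0]-s*p[:,1],pose[1]+s*p[:,0]+c*p[:,1],p[:,2]]
def fit(obs,x0=(0.7,0,0)):
    "obs: list of (ci, local pts, uv)"
    f=lambda x:np.concatenate([(proj(ci,W(x,p))-uv).ravel() for ci,p,uv in obs])
    r=least_squares(f,x0,loss="soft_l1"); return r.x,f(r.x)
def R(yaw):
    "tool down; finger closing line (tool y) at angle yaw+90deg"
    c,s=np.cos(yaw),np.sin(yaw)
    return np.array([[c,s,0],[s,-c,0],[0,0,-1.]])
def snap(n,f):
    ci=robot.camera_info(n); im=robot.grab_frame(n)[...,::-1].copy(); cv2.imwrite(f"pics/{f}.png",im); return ci,im
E
python3 - <<'E'
from h import *
np.set_printoptions(precision=4,suppress=True)
ci=robot.camera_info("top")
up=lambda a,s,ox,oy:(np.array(a,float)+.5)/s-.5+[ox,oy]
f=up([(40,143),(678,57),(727,425),(92,515)],6,155,130)
x,r=fit([(ci,[(.07,.17,.032),(.07,-.17,.032),(-.13,-.17,.032),(-.13,.17,.032)],f)]);print("fix",x,r)
ball=up([(105,422)],6,155,130)
for z in (.11,.12,.13,.14):
    b=ray(ci,ball,z)[0]; a=W(x,[(-.06,.132,.054)])[0]; c,s=np.cos(x[2]),np.sin(x[2]); d=b-a
    print(z,(c*d[0]+s*d[1],-s*d[0]+c*d[1]),np.linalg.norm(d))
g=up([(46,82),(700,38),(728,363),(66,405)],5,285,85)
y,r=fit([(ci,[(.2,.2,.1),(.2,-.2,.1),(0,-.2,.1),(0,.2,.1)],g)]);print("cab",y,r)
h=up([(302,490),(488,480)],5,285,85); print("handle obs",ray(ci,h,.068),"pred",W(y,[(-.056,0,.068)]))
print(W(y,[(-.236,0,.068)]),W(x,[(-.06,yy,.072) for yy in(-.128,-.064,0,.064)]))
for yaw in(y[2],):
  for d in(0,.18):
    p=W(y,[(-.056-d,0,.068)])[0]
    for k in(np.pi/2,-np.pi/2): print(d,k,robot.ik(p,R(yaw+k)))
E
```

```text
fix [0.6862 0.2112 0.1181] [ 0.0096 -0.1489  0.0386 -0.4211  0.6645  0.2323 -0.7385  0.3023]
0.11 (np.float64(-0.03104208231280041), np.float64(0.0064901649635281415)) 0.06435629818105215
0.12 (np.float64(-0.032220344411973814), np.float64(0.004395020557946992)) 0.0735762651928664
0.13 (np.float64(-0.033398606511147226), np.float64(0.002299876152365898)) 0.0830467118385951
0.14 (np.float64(-0.03457686861032074), np.float64(0.00020473174678476303)) 0.0926908936087227
cab [ 0.6842 -0.2399  0.0417] [-0.2545 -0.1953  0.1294  0.0224  0.001   0.0208  0.1161  0.1456]
handle obs [[ 0.6253 -0.1857  0.068 ]
 [ 0.6289 -0.3004  0.068 ]] pred [[ 0.6282 -0.2423  0.068 ]]
[[ 0.4484 -0.2498  0.068 ]] [[0.6417 0.077  0.072 ]
 [0.6342 0.1405 0.072 ]
 [0.6267 0.2041 0.072 ]
 [0.6191 0.2676 0.072 ]]
0 1.5707963267948966 [ 0.5912  0.6575 -0.3898  1.5671  0.2847  0.9735  0.1554]
0 -1.5707963267948966 [ 0.1934  0.6318  0.1853  1.5832 -0.1352  0.9392 -2.6762]
0.18 1.5707963267948966 [ 0.7885  0.4075 -0.4092  1.9818  0.2227  0.7952  0.2941]
0.18 -1.5707963267948966 [ 0.3213  0.3805  0.1523  1.9976 -0.0811  0.7692 -2.5788]
```

Poses are good to about 1 mm, so I'm opening the drawer now.

Run:
```python
from h import *
np.set_printoptions(precision=4,suppress=True)
cab=np.array([.6842,-.2399,.0417]); Rt=R(cab[2]+np.pi/2)
p=W(cab,[(-.056,0,.066)])[0]
robot.gripper_to(.036)
robot.move_ptp(p+[0,0,.12],Rt)
print(robot.move_linear(p,velocity=.12,threshold=15))
robot.gripper_to(.0); s=robot.get_state(); print(s["opening"],s["grasp_force"],s["ee_pos"])
q=W(cab,[(-.056-.180,0,.066)])[0]
print(robot.move_linear(q,velocity=.09,threshold=40)); s=robot.get_state(); print(s["opening"],s["force"],s["ee_pos"],s["time"])
robot.gripper_to(.036)
robot.move_linear(s["ee_pos"]+[0,0,.11],velocity=.2)
d=np.array(s["ee_pos"])
# look into the drawer
c=W(cab,[(-.16,0,.30)])[0]
robot.move_ptp(c,R(cab[2]))
snap("wrist","w1"); robot.get_state()
ci,im=snap("top","t1"); cv2.imwrite("pics/t1c.png",cv2.resize(im[85:225,285:440],None,fx=5,fy=4.28))
print(robot.get_state()["time"])
```

```text
False
-0.00010040871401962778 0.0 [ 0.6283 -0.2422  0.066 ]
False
-0.0001190254708748861 [-0.4072 -0.7309 -1.5376] [ 0.4487 -0.2497  0.066 ] 7.025
10.0
```

View pics/w1.png

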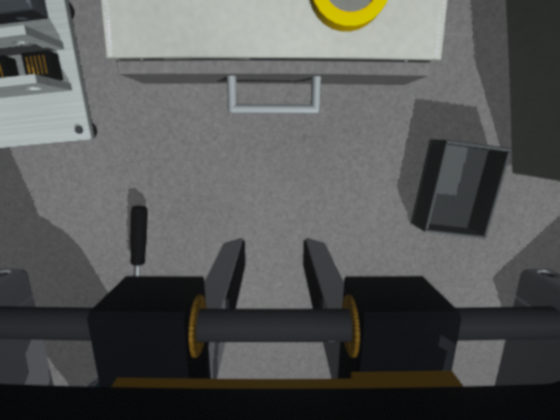

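The handle bar spans (231,110) to (319,110) in the wrist picture, still at the shut position. The grip closed empty, so I'm triangulating the bar.

Run:
```python
from h import *
np.set_printoptions(precision=4,suppress=True)
ci=robot.camera_info("wrist"); print(robot.get_state()["ee_pos"])
for z in(.03,.05,.068,.09):print(z,ray(ci,[(231,109),(319,109)],z),)
t=robot.camera_info("top")
cab=np.array([.6842,-.2399,.0417])
print(proj(ci,W(cab,[(-.056,.055,.068),(-.056,-.055,.068),(0,.2,.1),(0,-.2,.1)])))
s=robot.get_state();print(ray(ci,[(230,240),(318,240)],s["ee_pos"][2]-.019))
```

```text
[ 0.5241 -0.2466  0.2995]
0.03 [[ 0.6287 -0.1805  0.03  ]
 [ 0.6342 -0.3077  0.03  ]]
0.05 [[ 0.6272 -0.1832  0.05  ]
 [ 0.6325 -0.3049  0.05  ]]
0.068 [[ 0.6259 -0.1857  0.068 ]
 [ 0.631  -0.3025  0.068 ]]
0.09 [[ 0.6243 -0.1887  0.09  ]
 [ 0.6291 -0.2995  0.09  ]]
[[232.2066 109.0231]
 [315.0095 109.1577]
 [106.7445  58.8598]
 [440.5308  59.4204]]
[[ 0.5182 -0.2148  0.2805]
 [ 0.521  -0.2798  0.2805]]
```

View pics/t1c.png

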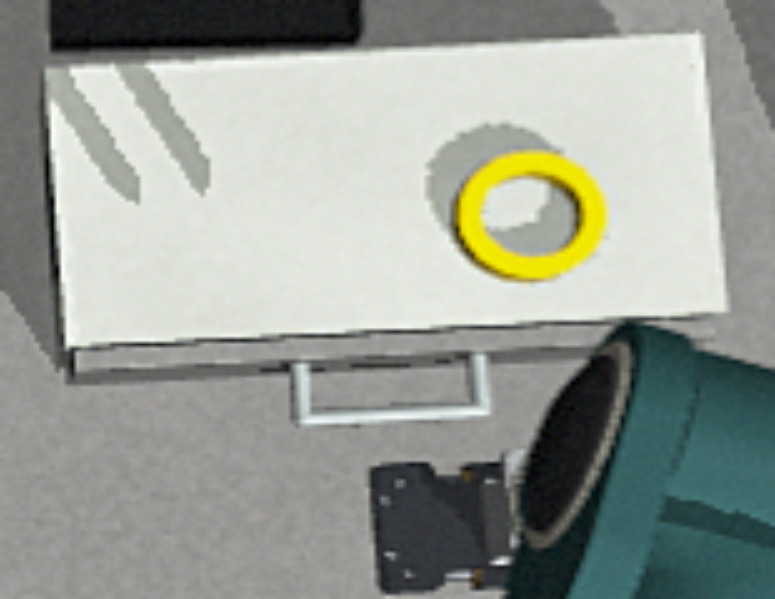

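Run:
```python
from h import *
np.set_printoptions(precision=4,suppress=True)
cab=np.array([.6842,-.2399,.0417]); Rt=R(cab[2]+np.pi/2)
p=W(cab,[(-.056,0,.066)])[0]
ci=robot.camera_info("wrist"); s=robot.get_state(); print("op",s["opening"])
T=lambda v:np.array(s["ee_pos"])+np.array(s["tool_rot"])@v
print(proj(ci,[T([a,b,.019]) for a in(-.008,.008) for b in(-.018,.018)]))
robot.move_ptp(p+[0,0,.06],Rt)
robot.gripper_to(.036)
robot.move_linear(p,velocity=.08,threshold=15); s=robot.get_state(); print(s["ee_pos"],s["tool_rot"],s["opening"],s["force"])
ci,im=snap("wrist","w2")
print(proj(ci,W(cab,[(-.056,.055,.068),(-.056,-.055,.068)])))
robot.gripper_to(.0)
for i in range(4):
    s=robot.get_state(); print(s["opening"],s["grasp_force"],s["force"]); robot.pause(.1)
ci,im2=snap("wrist","w3")
cv2.imwrite("pics/w23.png",cv2.resize(np.hstack([im,im2]),(800,300)))
```

```text
op 0.03576371035710572
[[249.0618 244.503 ]
 [297.6064 244.5397]
 [248.6426 223.7841]
 [298.0523 223.8233]]
[ 0.6286 -0.2423  0.0665] [[-0.0417  0.9991  0.0007]
 [ 0.9991  0.0417 -0.0002]
 [-0.0002  0.0006 -1.    ]] 0.03558316147342576 [0.68   0.382  0.5037]
[[273.0952 160.4547]
 [273.0283 315.8498]]
0.0006841732307965099 0.0 [-0.2384 -0.7016 -1.1976]
0.0006563077771135912 0.0 [ 0.045   0.7154 -0.6383]
0.0009408359154112451 0.0 [-0.1117  0.2679 -0.2043]
0.00018808614039072196 0.0 [-0.2299  0.2294 -0.4925]
```

View pics/w23.png

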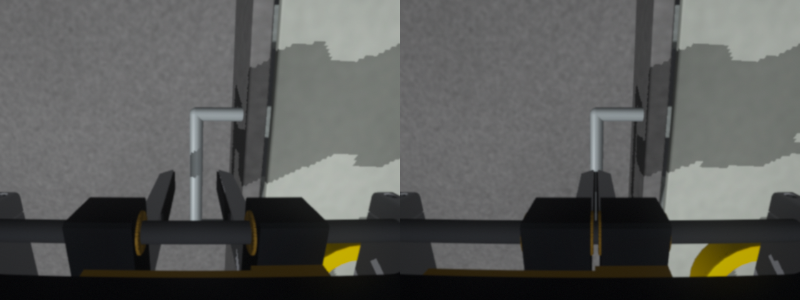

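The picture shows the fingers closing above the bar: they look shorter than stated. I'll probe downward gently with closed fingers to measure the real tip offset.

Run:
```python
from h import *
np.set_printoptions(precision=4,suppress=True)
s=robot.get_state(); p=np.array(s["ee_pos"])
print(robot.move_linear(p-[0,0,.045],velocity=.02,threshold=6)); s=robot.get_state(); print(s["ee_pos"],s["force"])
robot.move_linear(p+[0,0,.02],velocity=.1)
```

```text
True
[ 0.6287 -0.2422  0.0575] [1.0958 0.1763 6.599 ]
```

```bash
cat >> h.py <<'E'
OFF=.0355   # the real grasp point lies this far behind the reported TCP (tips found 16.5 mm behind it)
def tcp(g,Rm): return np.array(g,float)+OFF*Rm[:,2]
def ptp(g,Rm): robot.move_ptp(tcp(g,Rm),Rm)
def lin(g,Rm,v=.15,th=None,keep=True): return robot.move_linear(tcp(g,Rm),velocity=v,frame=None if keep else Rm,threshold=th)
def gp():
    s=robot.get_state(); return np.array(s["ee_pos"])-OFF*np.array(s["tool_rot"])[:,2]
E
python3 - <<'E'
from h import *
np.set_printoptions(precision=4,suppress=True)
cab=np.array([.6842,-.2399,.0417]); Rt=R(cab[2]+np.pi/2)
ci=robot.camera_info("wrist"); s=robot.get_state()
T=lambda v:np.array(s["ee_pos"])+np.array(s["tool_rot"])@v
print(proj(ci,[T([a,b,-.0165]) for a in(-.008,.008) for b in(-.018,.018)]))
p=W(cab,[(-.056,0,.066)])[0]
ptp(p+[0,0,.05],Rt)
robot.gripper_to(.036)
print(lin(p,Rt,.08,15))
robot.gripper_to(.0); s=robot.get_state(); print(s["opening"],s["grasp_force"],gp())
if s["opening"]>.006:
    print(lin(W(cab,[(-.056-.181,0,.066)])[0],Rt,.09,45)); s=robot.get_state(); print(s["opening"],s["force"],gp(),s["time"])
    robot.gripper_to(.036); g=gp(); lin(g+[0,0,.1],Rt,.2)
    ptp(W(cab,[(-.19,0,.27)])[0],R(cab[2]))
    ci,_=snap("wrist","w4"); print({k:np.array(v) for k,v in ci.items() if k in("rvec","tvec")})
E
```

```text
[[244.9343 263.5797]
 [302.1173 263.63  ]
 [244.3432 239.5108]
 [302.7496 239.5634]]
False
0.010976489177003387 30.00167816877365 [ 0.6285 -0.2423  0.0663]
False
0.011077185150876412 [17.3745  2.6846 -8.7928] [ 0.4494 -0.2491  0.0663] 19.2667
{'rvec': array([-2.1325,  2.0407,  0.2548]), 'tvec': array([-0.2694,  0.4313,  0.5521])}
```

View pics/w4.png

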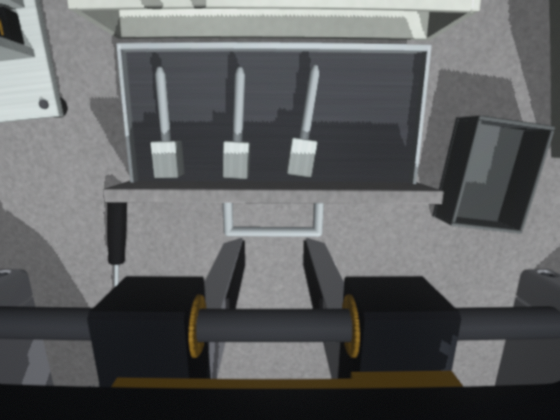

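Drawer open with three pins in it: grips near (165,160), (236,160), (303,157) and tips near (160,68), (240,68), (316,66). I'll enlarge them.

Run:
```python
import cv2
im=cv2.imread("pics/w4.png")
cv2.imwrite("pics/w4c.png",cv2.resize(im[55:195,140:335],None,fx=4,fy=4,interpolation=cv2.INTER_CUBIC))
```

```text
(no output)
```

View pics/w4c.png

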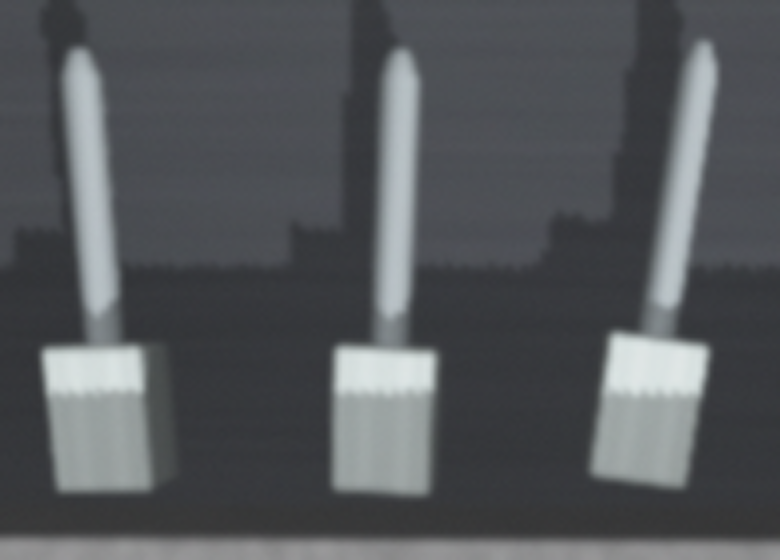

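Run:
```python
from h import *
np.set_printoptions(precision=4,suppress=True)
ci=robot.camera_info("wrist"); cab=np.array([.6842,-.2399,.0417])
up=lambda a:(np.array(a,float)+.5)/4-.5+[140,55]
L=[(.022,.015,.056),(.022,-.015,.056),(-.022,-.015,.056),(-.022,.015,.056),(.107,0,.041)]
O=dict(A=[(42,349),(141,346),(152,490),(57,492),(80,48)],B=[(334,347),(437,350),(430,495),(332,492),(403,48)],C=[(610,333),(709,346),(685,488),(591,474),(705,40)])
P={}
for k,v in O.items():
    x,r=fit([(ci,L,up(v))],(.5,-.25,0)); P[k]=x; print(k,x,r.round(2))
p=P["C"]; Rp=R(p[2]); fix=np.array([.6862,.2112,.1181]); Rf=R(fix[2])
robot.gripper_to(.05)
ptp([p[0],p[1],.15],Rp); print("q7",robot.get_state()["qpos"])
print(lin([p[0],p[1],.049],Rp,.1,8))
robot.gripper_to(0); s=robot.get_state(); print(s["opening"],s["grasp_force"])
lin([p[0],p[1],.19],Rp,.12)
g=W(fix,[(-.06-.107-.035,-.128,.072+.008)])[0]
ptp(g+[0,0,.11],Rf); lin(g,Rf,.15,15)
s=robot.get_state(); print(s["opening"],s["time"],gp())
ci,im=snap("wrist","w5")
```

```text
A [ 0.5304 -0.1138  0.0603] [-0.3  -0.65 -0.14 -0.46  0.41  0.32 -0.08  0.29  0.12  0.43]
B [ 0.5335 -0.2002 -0.0184] [ 0.37 -0.86 -0.17 -0.05  0.04  0.46  0.02 -0.29 -0.24  0.63]
C [ 0.5402 -0.2798 -0.0999] [ 0.27 -1.08  0.46 -0.58  0.12  0.44 -0.66  0.41 -0.27  0.54]
q7 [ 0.6077  0.4752 -0.2373  1.7176  0.131   0.964  -1.3484]
False
0.02989936136358419 29.994683861732483
0.029607650934946782 28.1 [0.5012 0.0603 0.0807]
```

View pics/w5.png

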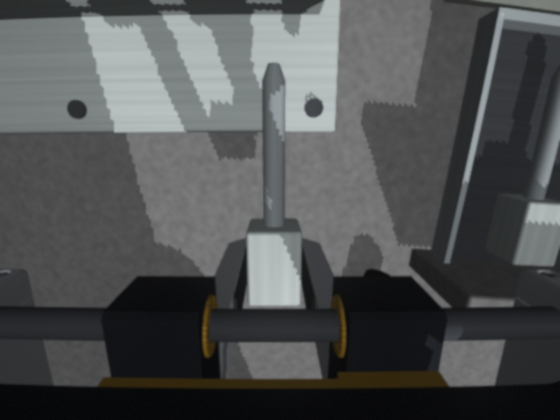

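Held pin points forward, tip at (274,66); the base's front right corner is at (335,130), bolts at (314,107) and (77,109), and the plates are just out of view. Comparing against the prediction.

Run:
```python
from h import *
np.set_printoptions(precision=4,suppress=True)
fix=np.array([.6862,.2112,.1181]); ci=robot.camera_info("wrist"); g=gp(); print("g",g)
def loc(p): 
    c,s=np.cos(fix[2]),np.sin(fix[2]); d=p-[fix[0],fix[1],0]; return np.c_[c*d[:,0]+s*d[:,1],-s*d[:,0]+c*d[:,1],d[:,2]]
print("g loc",loc(g[None]))
print("corner, edge pts, front edge",loc(ray(ci,[(335.5,130),(338,60),(20,131.5),(200,131)],.032)))
print("bolts",loc(ray(ci,[(314,107),(77,109)],.032)))
top=cv2.imread("pics/top0.png"); t=robot.camera_info("top")
up=lambda a,s,ox,oy:(np.array(a,float)+.5)/s-.5+[ox,oy]
print("bolts top",loc(ray(t,up([(696,399),(404,441),(110,482),(70,163)],6,155,130),.032)))
print("pin tip, mid, root",loc(ray(ci,[(274,66),(274,100),(274,150),(274.5,215)],g[2]-.008)))
```

```text
g [0.5013 0.0603 0.0809]
g loc [[-0.2014 -0.1281  0.0809]]
corner, edge pts, front edge [[-0.1272 -0.1691  0.032 ]
 [-0.0843 -0.1688  0.032 ]
 [-0.1272  0.0429  0.032 ]
 [-0.1279 -0.0796  0.032 ]]
bolts [[-0.1127 -0.1545  0.032 ]
 [-0.1132  0.0012  0.032 ]]
bolts top [[-0.1131 -0.1538  0.032 ]
 [-0.1136  0.0011  0.032 ]
 [-0.1135  0.1561  0.032 ]
 [ 0.0568  0.1558  0.032 ]]
pin tip, mid, root [[-0.0963 -0.1284  0.0729]
 [-0.1128 -0.1284  0.0729]
 [-0.1384 -0.1285  0.0729]
 [-0.1746 -0.1288  0.0729]]
```

```bash
cat >> h.py <<'E'
FIX=np.array([.6862,.2112,.1181])+np.r_[W([0,0,.1181],[(.0015,.001,0)])[0,:2],0]
CAB=np.array([.6842,-.2399,.0417]); EY=[-.128,-.064,0,.064]; RF=R(FIX[2])
def floc(p):
    c,s=np.cos(FIX[2]),np.sin(FIX[2]); d=np.atleast_2d(p)-[FIX[0],FIX[1],0]; return np.c_[c*d[:,0]+s*d[:,1],-s*d[:,0]+c*d[:,1],d[:,2]][0]
def insert(i,dz=.008,dx=0.):
    "push a held pin home; grasp point dz above and dx ahead of the grip's centre"
    P=lambda x:W(FIX,[(x+dx,EY[i],.072+dz)])[0]
    lin(P(-.06-.107-.02),RF,.15,15)
    r1=lin(P(-.110),RF,.06,15); a=gp(); f=robot.get_state()
    print("mid",r1,floc(a),f["force"],f["opening"])
    if r1: return False
    r2=lin(P(-.078),RF,.04,15); f=robot.get_state(); print("end",r2,floc(gp()),f["force"],f["opening"],f["time"]); return r2
E
python3 - <<'E'
from h import *
np.set_printoptions(precision=4,suppress=True)
print(insert(0))
E
```

```text
mid False [-0.1103 -0.128   0.08  ] [-1.2691  0.694  -3.022 ] 0.029774112873551258
end True [-0.0814 -0.1279  0.0792] [-0.6655  0.4129 -2.4735] 0.029691812750996086 30.5417
True
```

```bash
cat >> h.py <<'E'
def release(op=.05):
    robot.gripper_to(op); lin(gp()+[0,0,.11],RF,.2)
def look(f):
    ptp(W(CAB,[(-.19,0,.27)])[0],R(CAB[2])); robot.gripper_to(.036)
    return snap("wrist",f)
E
python3 - <<'E'
from h import *
release()
ci,im=look("w6"); a=cv2.imread("pics/w4.png")
print(robot.get_state()["time"])
for x0,x1,n in((140,200,"A"),(205,270,"B"),(275,335,"C")):
    d=cv2.absdiff(a,im)[50:185,x0:x1].max(2); print(n,(d>40).sum())
E
```

```text
33.6167
A 0
B 0
C 1546
```

Pins A and B are undisturbed, so next is B into eye 1.

```bash
cat >> h.py <<'E'
def fetch(p,i):
    Rp=R(p[2]); robot.gripper_to(.05); ptp([p[0],p[1],.15],Rp)
    print("down",lin([p[0],p[1],.049],Rp,.1,8)); robot.gripper_to(0); s=robot.get_state(); print("grip",s["opening"],s["grasp_force"])
    if s["opening"]<.027: return False
    lin([p[0],p[1],.19],Rp,.12)
    g=W(FIX,[(-.06-.107-.035,EY[i],.08)])[0]
    ptp(g+[0,0,.11],RF); lin(g,RF,.15,15); s=robot.get_state(); print("at eye",s["opening"],s["time"]); return True
E
python3 - <<'E'
from h import *
np.set_printoptions(precision=4,suppress=True)
fetch([.5335,-.2002,-.0184],1)
ci,im=snap("wrist","w7"); g=gp()
pr=proj(ci,[g+[*(W([0,0,FIX[2]],[(.107,0,0)])[0,:2]),-.008]])[0]; print(pr)
cv2.imwrite("pics/w7c.png",cv2.resize(im[0:320,100:460],None,fx=1.8,fy=1.8))
E
```

```text
down False
grip 0.02962449006354242 30.00117838382721
at eye 0.030147850251391935 39.725
[273.3763  61.4279]
```

View pics/w7c.png

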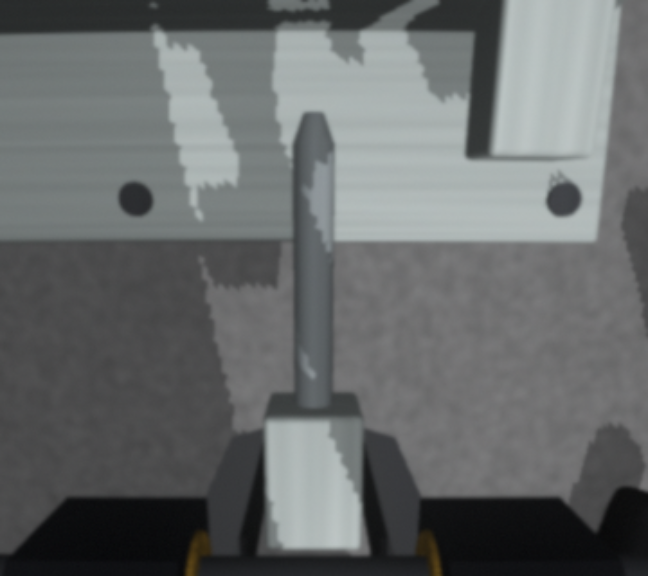

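The pin is straight in the grip, tip at (274,62) as predicted, and the first pin sits in eye 0 at the right. Inserting.

Run:
```python
from h import *
np.set_printoptions(precision=4,suppress=True)
if insert(1):
    release(.044)
    ci,im=look("w8"); a=cv2.imread("pics/w4.png")
    for x0,x1,n in((140,200,"A"),):
        d=cv2.absdiff(a,im)[50:185,x0:x1].max(2); c=(d>40).sum(); print(n,c)
    if c<30 and fetch([.5304,-.1138,.0603],2):
        ci,im=snap("wrist","w9"); g=gp()
        x=im[66:70,240:310].astype(int).mean((0,2)); print(x.round())
```

```text
mid False [-0.1102 -0.064   0.08  ] [ 0.077  -0.1112 -2.4124] 0.02976259002149096
end True [-0.0816 -0.0641  0.0791] [ 0.4498  0.5496 -2.4295] 0.029616025895113657 42.1583
A 0
down False
grip 0.029664343508002945 30.001297295093536
at eye 0.029724055322272076 51.4583
[117. 117. 117. 117. 118. 117. 117. 117. 117. 118. 117. 118. 118. 118.
 117. 118. 118. 118. 118. 118. 118. 118. 117. 118. 115. 106.  90.  77.
  77.  82.  88.  92.  96.  98. 100. 101. 101.  99.  96.  92.  90.  95.
 107. 115. 118. 118. 118. 118. 118. 119. 118. 119. 118. 118. 119. 119.
 119. 125. 142. 161. 170. 172. 171. 171. 171. 171. 171. 171. 171. 171.]
```

Run:
```python
from h import *
np.set_printoptions(precision=4,suppress=True)
if insert(2):
    release(.044); lin(gp()+[0,0,.1],RF,.2)
    ptp(W(FIX,[(-.16,0,.27)])[0],RF)
    snap("wrist","w10"); print(robot.get_state()["time"])
```

```text
mid False [-0.1103  0.      0.08  ] [ 0.765   0.7897 -2.0254] 0.030265730670727617
end True [-0.0817 -0.0002  0.0792] [-0.8938  0.6892 -2.7587] 0.029813150642003163 53.8833
56.15
```

View pics/w10.png

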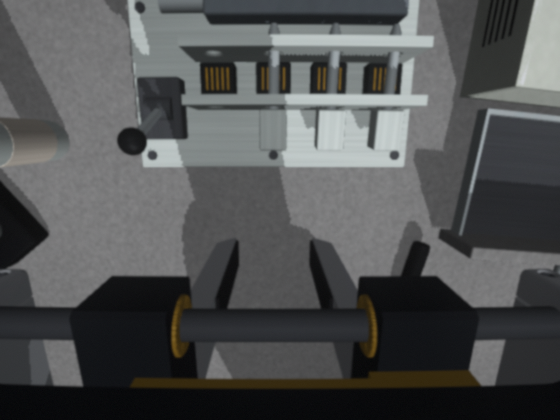

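All three pins pass through both plates (grips at (271,128), (331,128), (389,128)), and the lever ball is at (132,141). Throwing the lever next.

Run:
```python
from h import *
np.set_printoptions(precision=4,suppress=True)
P=lambda x,z:W(FIX,[(x,.132,z)])[0]
robot.gripper_to(0)
ptp(P(-.145,.24),RF); lin(P(-.145,.134),RF,.15,10)
r=lin(P(-.018,.134),RF,.06,30); s=robot.get_state(); print(r,floc(gp()),s["force"],s["time"])
```

```text
True [-0.0391  0.1325  0.1332] [-10.3558  -3.2687  10.8643] 60.0083
```

Run:
```python
from h import *
np.set_printoptions(precision=4,suppress=True)
P=lambda x,z:W(FIX,[(x,.132,z)])[0]
for i in range(2):
    r=lin(P(-.022,.134),RF,.03,30); s=robot.get_state(); print(r,floc(gp()),s["force"],s["time"])
lin(P(-.06,.134),RF,.1); lin(P(-.06,.24),RF,.2)
ptp(W(FIX,[(-.16,0,.27)])[0],RF); ci,im=snap("wrist","w11")
cv2.imwrite("pics/w11c.png",im[0:180,80:450]); print(robot.get_state()["time"])
for t in(.82,.9,.95,1.0):
    a=t-.38; print(t,proj(ci,W(FIX,[(-.06+.09*np.sin(a),.132,.054+.09*np.cos(a))]))[0]-[80,0])
```

```text
True [-0.0387  0.1328  0.133 ] [-12.041   -5.3841  14.6087] 60.325
True [-0.0386  0.133   0.1329] [-12.3587  -6.4667  15.2481] 60.6417
62.45
0.82 [44.6686 57.6332]
0.9 [45.6827 50.8634]
0.95 [46.4585 46.9306]
1.0 [47.3369 43.2454]
```

View pics/w11c.png

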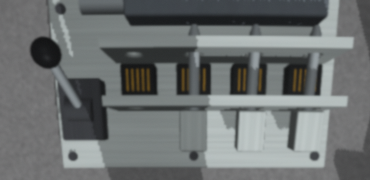

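Run:
```python
from h import *
np.set_printoptions(precision=4,suppress=True)
ci=robot.camera_info("wrist")
im10,im11=cv2.imread("pics/w10.png"),cv2.imread("pics/w11.png")
def ball(im,x0,x1,y0,y1):
    g=cv2.cvtColor(im,6)[y0:y1,x0:x1]; m=(g<38).astype(np.uint8); m=cv2.morphologyEx(m,cv2.MORPH_OPEN,np.ones((9,9),np.uint8))
    n,l,st,c=cv2.connectedComponentsWithStats(m); return [(st[i][4],c[i]+[x0,y0]) for i in range(1,n)]
print(ball(im10,105,165,115,170),ball(im11,105,165,25,80))
f=lambda a:W(FIX,[(-.06+.09*np.sin(a),.132,.054+.09*np.cos(a))])
for uv in([132,141],[80+45,52]):
    r=least_squares(lambda a:(proj(ci,f(a[0]))[0]-uv),[0.]); print(uv,r.x,r.fun)
```

```text
[(np.int32(421), array([131.38  , 138.2708]))] [(np.int32(570), array([125.2509,  50.5895]))]
[132, 141] [-0.3881] [ 0.7545 -0.2122]
[125, 52] [0.5039] [1.3749 0.2291]
```

The lever's travel comes out at about 0.89 rad, which is too close to the limit. I'll push again on the ball itself, with more force allowed.

Run:
```python
from h import *
np.set_printoptions(precision=4,suppress=True)
P=lambda x,z:W(FIX,[(x,.132,z)])[0]
z=.144
ptp(P(-.065,.24),RF); lin(P(-.065,z),RF,.15,10)
r=lin(P(-.015,z),RF,.03,60); s=robot.get_state(); print(r,floc(gp()),s["force"],s["time"])
lin(P(-.07,z),RF,.1); lin(P(-.07,.24),RF,.2)
ptp(W(FIX,[(-.16,0,.27)])[0],RF); ci,im=snap("wrist","w12")
g=cv2.cvtColor(im,6)[20:80,105:165]; m=cv2.morphologyEx((g<38).astype(np.uint8),cv2.MORPH_OPEN,np.ones((9,9),np.uint8))
n,l,st,c=cv2.connectedComponentsWithStats(m); print(st[1:],c[1:]+[105,20])
```

```text
True [-0.0381  0.1328  0.1425] [-10.3662  -2.4309   2.8625] 65.0333
[[  7  19  28  25 557]] [[125.3357  50.8564]]
```

60 N moved nothing, so the lever is at its end stop: about +0.5 rad, the mirror of an open position at −0.5. Closing the drawer.

Run:
```python
from h import *
np.set_printoptions(precision=4,suppress=True)
Rt=R(CAB[2]+np.pi/2); H=lambda d,z=.066:W(CAB,[(-.056-d,0,z)])[0]
robot.gripper_to(.036)
ptp(H(.179,.2),Rt); print(lin(H(.179),Rt,.12,15))
robot.gripper_to(0); s=robot.get_state(); print(s["opening"])
if s["opening"]>.006:
    print(lin(H(-.004),Rt,.09,45)); s=robot.get_state(); print(s["opening"],gp()-H(0),s["force"])
    robot.gripper_to(.036); lin(gp()+[0,0,.14],Rt,.2)
    ptp(W(CAB,[(-.22,0,.30)])[0],R(CAB[2]))
    ci,im=snap("wrist","w13"); print(proj(ci,W(CAB,[(-.056,.055,.068),(-.056,-.055,.068)])),robot.get_state()["time"])
    ptp([.35,-.3,.35],R(0)); snap("top","t2")
    t=cv2.imread("pics/t2.png")
    cv2.imwrite("pics/fin.png",np.vstack([cv2.resize(im[0:200],(560,200)),cv2.resize(t[85:220,155:440],(760,360))[:,100:660]]))
```

```text
False
0.011072603754487901
False
0.010760562259984988 [ 0.0014 -0.0008  0.0001] [-23.626   -0.6079  21.8296]
[[227.2627  53.5483]
 [320.997   53.8676]] 76.3
```

View pics/fin.png

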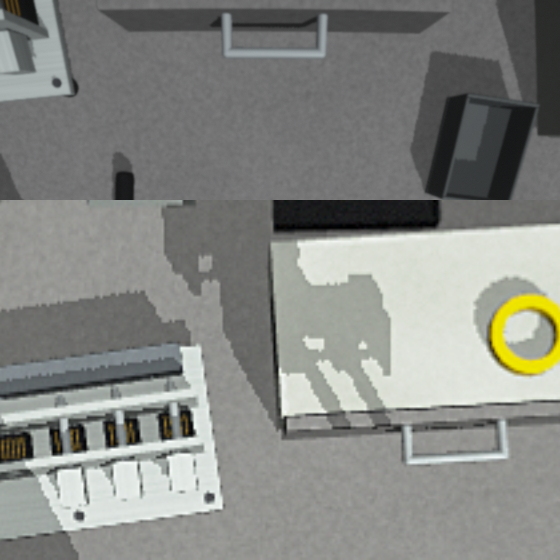

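The drawer is shut, with the handle bar at (227–322, 54) as predicted, and all three pins are home. Handing in.

```bash
python3 -c "
from rig import robot
print(robot.sign_off())"
```

```text
the job is handed in; nothing more can be done
None
```

I handed the job in: all three pins found in the drawer are home in eyes 0, 1 and 2, the clamp lever is over against its stop, and the drawer is shut; sign-off gave no verdict, and the lever's angle, read from the pictures, moved only about 0.89 rad, close to the 0.88 limit.

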